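# Turn the reagent carousel and set the bottle to warm

### The arm

A 7-joint arm with a two-finger parallel gripper is mounted at the origin on the work surface. World frame = base frame: x ahead of the robot, y to its left, z up, the work surface at z = 0. Lengths are in m, angles in rad, forces in N, time in s.
With the tool pointing down it reaches from about 0.425 to 1.025 m from the base axis. Payload 9.4 kg.
Tool frame: the origin (TCP) lies between the finger pads; the fingertips stand 8 mm ahead of it and the grasp point (between the pads) lies 11 mm behind it; z points along the fingers, y is the line along which they close (so a half turn about z gives the same grasp; the last joint's range is limited). The gripper opens to 93 mm and grips with 3 to 60 N. Pads are 15 mm wide; open, the fingers measure 128 mm over their backs; the gripper's body (75 mm by 188 mm) begins 65 mm behind the grasp point.
Start: joints at [1.138, 0.599, -0.003, 1.599, 0.002, 0.943, -0.08], TCP at [0.253, -0.68, 0.195] pointing down, gripper open.
Joint ranges: [-2.57, 2.57], [-0.35, 1.97], [-1.29, 1.29], [0.11, 2.56], [-1.05, 4.19], [0.11, 1.86], [-2.63, 2.63]. Speed limits (rad/s): [2.22, 2.22, 3.01, 3.01, 3.14, 3.14, 3.14].

### API

Orientations are given as a unit quaternion [x, y, z, w].
In Python, from cell import manip gives the robot as it stands.
- The arm moves only by the tool arm_command, never from a script. Its argument "commands" is a list of rows, each a list of 3 entries, a list of its own where there are three numbers: the gripper's target within -1 to 1 (shut at 1, half-way at 0, fully open at -1), then the shift along the tool's x, y, z in mm, then the turn, a rotation vector about the tool's x, y, z in rad. In form: [[jaw, [dx, dy, dz], [rx, ry, rz]], ...]. A call has exactly 5 rows; each row shifts and turns the commanded pose from where the row before left it, along the tool's axes as they then stand; what a row does not reach is not made up. A row lasts 1/12 s, in which the tool goes at most 41.7 mm and 7.16 degrees, less where a joint would pass 70% of its speed; a pose out of reach is approached as far as the arm can. A call is refused whole if a number of a shift passes 41.7 or a number of a turn 0.125, either way. A call with a gripper value outside its range is refused whole. The fingers move at their own pace and stop on an object; the grip force is fixed at half the most. Time passes only in rows, so rows that do not move let the fingers close, or fill a call up. It gives the time, the measured TCP pose, the force, the opening and the grip force at its end, in the units of the state.
- manip.get_obs(): the state, without advancing time (a new reading comes with each control period).
- manip.camera(name): name is "scene" or "top" or "wrist"; returns a dict with "image" (480x640x3 uint8, red, green, blue), "range_z" (480x640 float32, m along the optical axis (not along the pixel's ray), 0 where there is no reading), "fovy" (degrees; the focal length in pixels is half the picture's height over the tangent of half this angle, whatever the lens; pixels are square), "cx", "cy" (the principal point, pixels), "R" (3x3) and "t" (3): a world point X has camera coordinates R X + t; the wrist camera has in their place "T_tool_cam" (4x4, takes a point from camera to tool coordinates, whose origin is the TCP and whose axes are the flange's). Camera axes: x right, y down, z forward; pixel columns grow to the right and rows downward; lengths in m; the calibration is good to about 2 mm. A picture is of the moment at which its call begins: read the wrist's pose just before it.
- manip.sign_off(): hands the job in; it is judged then, once.
The state is a dict: "t": time; "joint_pos": joint angles; "qd": joint speeds; "tau": joint torques, N m; "position": TCP position; "tcp_rot": TCP orientation; "force": force on the tool from outside, world axes, zero at the start; "wrist_torque": the same for the moment, N m; "grip_width": finger opening in m; "grasp_force": force on a finger pad.
Only numpy, scipy, OpenCV 4.12 (cv2) and the standard library are available. Lean on these libraries where they do the work, as an engineer would, in place of code of your own. Each camera call takes 0.05 s, during which the arm holds its last target. There are 200 camera calls.

### The job

Turn the reagent carousel (the black knob at its centre turns it) until the tall round bottle stands in the middle of the opening in the clear cover. Then lift that bottle out, keep it upright, and stand it in the middle of the round steel plate on the small warmer, and let go.

Things in the scene. Friction and masses are not known exactly. Their poses are not given: they have to be found in the camera images.
- bottle: Tall round bottle, brown glass, about 200 g: body 54 mm across and 54 mm high, white round cap 34 mm across from 72 to 94 mm above its foot. Origin at the centre of its foot, z up. Starts on the carousel's deck, 110 mm from the carousel's axis, under the clear roof left or right of the opening. The other brown containers there are a tall square bottle, a low wide jar and a small vial.
- cover: Fixed frame of the carousel: round cream foot 380 mm across; clear roof on posts, 140 to 145 mm above the bench. Origin on the carousel's vertical axis, at bench level. Its -x axis points to the opening's middle: a grey-edged notch in the roof, 170 mm wide, open at the front, back edge 35 mm from the axis. The bottle should come to stand 110 mm from the axis along -x.
- deck (a joint): Turn of the aluminium deck, rad, anticlockwise from above, range -3.1 to 3.1, starts near 0. Disc 320 mm across, top 40 mm above the bench, five compartments between low radial walls (to 58 mm). On its axis, above the roof, the round black knob that turns it: 48 mm across, from 172 to 208 mm above the bench. Turns easily (0.06 N m), stays where left; containers ride along.
- warmer: Small cream sample warmer, fixed, 150 x 180 mm, case top 48 mm above the bench. Origin under the centre of the case at bench level. On top a round flat steel plate 90 mm across, upper face 56 mm above the bench, centred 10 mm along the warmer's +x axis from the origin.
Not all that is in view belongs to the job. What is meant by the warmer is not yellow, and is the larger of those in its own colour.

How it is judged:
On the way:
1. the tall round bottle stands on the deck in the middle of the opening (x of bottle in the frame of cover between -0.145 and -0.085 m and y of bottle in the frame of cover between -0.03 and 0.03 m and z of bottle in the frame of cover below 0.046 m and angle between bottle's own z axis and vertical below 0.15 rad), for 0.2 s.
At the end, for the whole second after the job is handed in: The tall round bottle stands upright (within 6 degrees) and at rest on the warmer's round steel plate, its axis within 20 mm of the plate's centre along each of the warmer's axes, released (x of bottle in the frame of warmer between -0.01 and 0.03 m and y of bottle in the frame of warmer between -0.02 and 0.02 m and z of bottle in the frame of warmer between 0.051 and 0.061 m and angle between bottle's own z axis and vertical below 0.1 rad and linear speed of bottle below 0.02 m/s); the robot touches nothing.
It fails at once if the bottle tips by more than 35 degrees (angle between bottle's own z axis and vertical above 0.61 rad).
It also fails if it takes over 45 s, if anything falls off the work surface, if the arm or the gripper's body presses on something with over 40 N, if the wrist force passes 120 N, or if a joint passes its speed limit or range.

## Working session

There is one attempt and no reset: what is moved stays moved. The work goes in short steps, Python scripts to look and compute and a tool call to move; the robot and the scene stay as the last step left them, time stands still between calls to the robot, and variables do not carry over. Pictures are saved under pics/ and viewed, at most 10 in all, crops included, and the job is handed in when it is done.

Besides the shell and the picture viewer there is one more tool, called after ">>>" as name([rows], argument=value, ...), one row to a line, values as JSON. arm_command: Moves the arm, as the interface text tells. Its arguments: {"type":"object","properties":{"commands":{"type":"array","items":{"type":"array"}}},"required":["commands"]}

```bash
mkdir -p pics
cat > h.py <<'E'
import numpy as np, cv2
from cell import manip
def pix(c,u,v,z=None):
    f=240/np.tan(np.radians(c['fovy'])/2)
    d=np.array([(u-c['cx'])/f,(v-c['cy'])/f,1.])
    R,t=np.array(c['R']),np.array(c['t'])
    if z is None:
        return R.T@(d*c['range_z'][int(v),int(u)]-t)
    o=-R.T@t; r=R.T@d
    return o+r*(z-o[2])/r[2]
E
python3 - <<'E'
from h import *
import pickle
for n in('scene','top'):
    c=manip.camera(n); pickle.dump(c,open(n+'.pkl','wb'))
    cv2.imwrite(f'pics/{n}0.png',c['image'][:,:,::-1]); print(n,c['fovy'],c['cx'],c['cy'],c['R'],c['t'])
o=manip.get_obs();print(o)
E
```

```text
scene 55.673774321957296 332.4610682250059 242.53081409155627 [[-8.70448980e-01 -4.92257879e-01  8.67967452e-04]
 [-4.63214811e-01  8.18493509e-01 -3.39853519e-01]
 [ 1.66585147e-01 -2.96227205e-01 -9.40477981e-01]] [0.47741084 0.11434196 0.94757443]
top 45.86102781065502 322.1585856850862 235.17496346429198 [[-0.00203821 -0.99999494 -0.00244378]
 [-0.97329322  0.00254477 -0.22955138]
 [ 0.22955644  0.00191064 -0.97329348]] [0.15096039 0.46333894 1.06512356]
{'t': 0.1, 'joint_pos': array([ 1.13829152,  0.60005223, -0.00252985,  1.60001004,  0.00181047,
        0.94288384, -0.07975438]), 'qd': array([ 0.00096619, -0.00158761, -0.00100478, -0.00270348,  0.00185165,
        0.00053415,  0.00060272]), 'tau': array([ 5.56913379e-03, -7.66560602e+01,  1.50255930e+00, -2.52939588e+01,
       -5.21910307e-02,  1.36365244e-02,  7.41463987e-05]), 'position': array([ 0.25237144, -0.67918699,  0.19455563]), 'tcp_rot': array([ 9.84208069e-01,  1.77014179e-01, -1.89171376e-04, -6.48822303e-04]), 'force': array([ 0.61855641, -0.10422632, -0.43376897]), 'wrist_torque': array([ 0.00199462,  0.0368714 , -0.07934869]), 'grasp_force': 0.0, 'grip_width': 0.0932374290021612}
```

View pics/scene0.png

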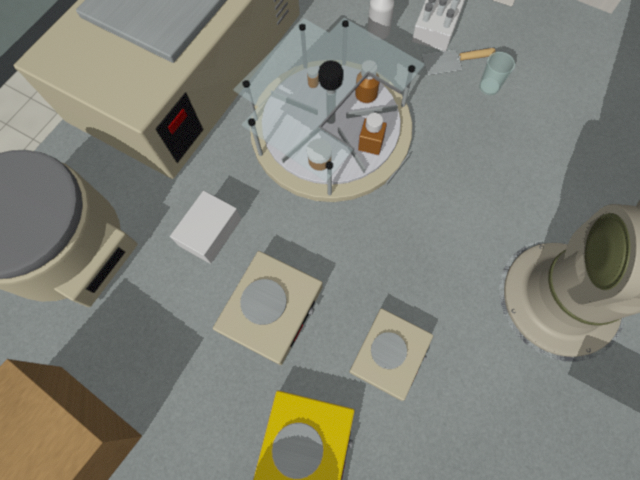

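View pics/top0.png

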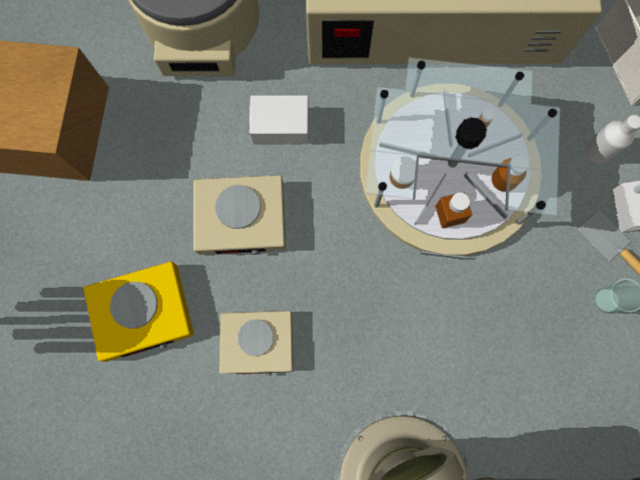

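Warmer candidates (top view): cream at (239,214), smaller cream at (256,342), yellow at (137,311). The larger cream one at (239,214) fits. For the bottle, the candidates are (507,177), (402,175), (487,120) and the square one at (455,208). I'll enlarge to tell them apart.

Run:
```python
from h import *
import pickle
a=pickle.load(open('top.pkl','rb'));s=pickle.load(open('scene.pkl','rb'))
A=cv2.resize(a['image'][55:265,355:565,::-1],(400,400),interpolation=cv2.INTER_CUBIC)
B=cv2.resize(s['image'][10:210,230:430,::-1],(400,400),interpolation=cv2.INTER_CUBIC)
cv2.imwrite('pics/crop.png',np.hstack([A,B]))
print('knob top', pix(a,471,132,.208), pix(s,331,73,.208))
print('plate top', pix(a,239,206,.056), pix(s,264,301,.056))
for p in [(195,183),(282,178),(284,247),(195,251)]: print('case',pix(a,*p,.048))
for p in [(417,158),(508,163)]: print('notch',pix(a,*p,.145))
```

```text
knob top [ 0.61419826 -0.11406694  0.208     ] [ 0.61411766 -0.10993388  0.208     ]
plate top [0.52344966 0.31559906 0.056     ] [0.52200484 0.3184732  0.056     ]
case [0.57456519 0.40767757 0.048     ]
case [0.58473411 0.2312752  0.048     ]
case [0.44133222 0.22528749 0.048     ]
case [0.43371682 0.40071458 0.048     ]
notch [ 0.58984458 -0.02769297  0.145     ]
notch [ 0.5794561  -0.19670927  0.145     ]
```

View pics/crop.png

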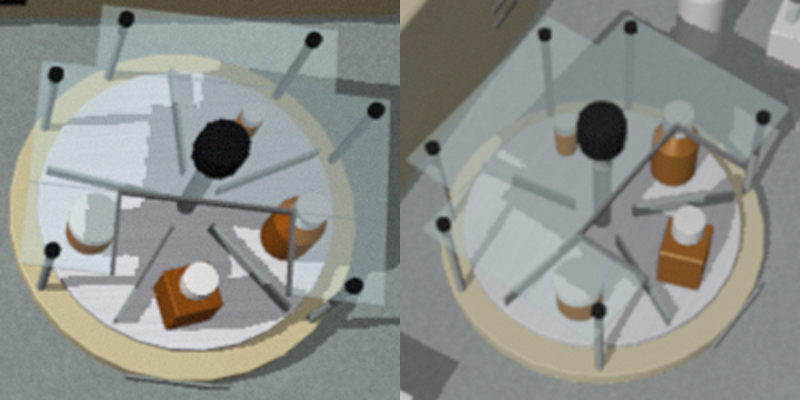

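Crop shows: the right container (top px ≈(518,164) for its cap, scene px ≈(370,67)) is the tall round bottle: round brown body, narrow neck, small white cap. The left one is the wide-capped jar, the one behind the knob is the small vial, and the one in the opening is the square bottle.

```bash
cat >> h.py <<'E'
def yawof(q):
    from scipy.spatial.transform import Rotation as Ro
    x=Ro.from_quat(q).as_matrix()[:,0]; return np.arctan2(x[1],x[0])
def plan(p,yaw,P,Y,n):
    p,P=np.array(p,float),np.array(P,float); d=(P-p)/n; w=(Y-yaw)/n
    for i in range(n):
        c,s=np.cos(yaw),np.sin(yaw)
        m=1000*np.array([c*d[0]+s*d[1], s*d[0]-c*d[1], -d[2]])
        print([*np.round(m,0)],round(-w,3)); yaw+=w
E
python3 - <<'E'
from h import *
import pickle
a=pickle.load(open('top.pkl','rb'));s=pickle.load(open('scene.pkl','rb'))
K=np.array([.614,-.112])
for b in (pix(a,517.8,164.2,.134),pix(s,370,67.5,.134)):
    d=b[:2]-K; print(b,np.hypot(*d),np.degrees(np.arctan2(d[1],d[0])))
o=manip.get_obs(); print(yawof(o['tcp_rot']))
plan(o['position'],yawof(o['tcp_rot']),[.614,-.112,.25],1.6,20)
E
```

```text
[ 0.58111622 -0.21874756  0.134     ] 0.11169773740851784 -107.12154295089725
[ 0.57906429 -0.21877862  0.134     ] 0.11234846282115096 -108.11700301072109
0.3559039571016834
[np.float64(27.0), np.float64(-20.0), np.float64(-3.0)] -0.062
[np.float64(28.0), np.float64(-19.0), np.float64(-3.0)] -0.062
[np.float64(29.0), np.float64(-17.0), np.float64(-3.0)] -0.062
[np.float64(30.0), np.float64(-15.0), np.float64(-3.0)] -0.062
[np.float64(31.0), np.float64(-13.0), np.float64(-3.0)] -0.062
[np.float64(32.0), np.float64(-11.0), np.float64(-3.0)] -0.062
[np.float64(32.0), np.float64(-9.0), np.float64(-3.0)] -0.062
[np.float64(33.0), np.float64(-7.0), np.float64(-3.0)] -0.062
[np.float64(33.0), np.float64(-5.0), np.float64(-3.0)] -0.062
[np.float64(34.0), np.float64(-3.0), np.float64(-3.0)] -0.062
[np.float64(34.0), np.float64(-1.0), np.float64(-3.0)] -0.062
[np.float64(34.0), np.float64(1.0), np.float64(-3.0)] -0.062
[np.float64(33.0), np.float64(3.0), np.float64(-3.0)] -0.062
[np.float64(33.0), np.float64(5.0), np.float64(-3.0)] -0.062
[np.float64(33.0), np.float64(7.0), np.float64(-3.0)] -0.062
[np.float64(32.0), np.float64(9.0), np.float64(-3.0)] -0.062
[np.float64(32.0), np.float64(11.0), np.float64(-3.0)] -0.062
[np.float64(31.0), np.float64(13.0), np.float64(-3.0)] -0.062
[np.float64(30.0), np.float64(15.0), np.float64(-3.0)] -0.062
[np.float64(29.0), np.float64(17.0), np.float64(-3.0)] -0.062
```

>>> arm_command([
  [-1, [27, -20, -3], [0, 0, -0.062]],
  [-1, [28, -19, -3], [0, 0, -0.062]],
  [-1, [29, -17, -3], [0, 0, -0.062]],
  [-1, [30, -15, -3], [0, 0, -0.062]],
  [-1, [31, -13, -3], [0, 0, -0.062]],
])

```text
t: 0.52
position: [0.3431, -0.536, 0.2101]
tcp_rot: [0.945, 0.328, -0.0, -0.0]
force: [0.3, -0.5, 0.6]
grip_width: 0.0926
grasp_force: 0.0
```

>>> arm_command([
  [-1, [32, -11, -3], [0, 0, -0.062]],
  [-1, [32, -9, -3], [0, 0, -0.062]],
  [-1, [33, -7, -3], [0, 0, -0.062]],
  [-1, [33, -5, -3], [0, 0, -0.062]],
  [-1, [34, -3, -3], [0, 0, -0.062]],
])

```text
t: 0.93
position: [0.434, -0.3945, 0.2253]
tcp_rot: [0.883, 0.47, -0.0, -0.0]
force: [1.2, 0.4, 0.3]
grip_width: 0.0931
grasp_force: 0.0
```

>>> arm_command([
  [-1, [34, -1, -3], [0, 0, -0.062]],
  [-1, [34, 1, -3], [0, 0, -0.062]],
  [-1, [33, 3, -3], [0, 0, -0.062]],
  [-1, [33, 5, -3], [0, 0, -0.062]],
  [-1, [33, 7, -3], [0, 0, -0.062]],
])

```text
t: 1.35
position: [0.5236, -0.252, 0.2403]
tcp_rot: [0.799, 0.601, -0.0, -0.0]
force: [0.8, 0.1, 1.0]
grip_width: 0.093
grasp_force: 0.0
```

>>> arm_command([
  [-1, [32, 9, -3], [0, 0, -0.062]],
  [-1, [32, 11, -3], [0, 0, -0.062]],
  [-1, [31, 13, -3], [0, 0, -0.062]],
  [-1, [30, 15, -3], [0, 0, -0.062]],
  [-1, [29, 17, -3], [0, 0, -0.062]],
])

```text
t: 1.77
position: [0.6127, -0.1098, 0.2552]
tcp_rot: [0.697, 0.717, -0.0, -0.0]
force: [0.6, 0.3, -0.4]
grip_width: 0.0933
grasp_force: 0.0
```

Run:
```python
from h import *
c=manip.camera('wrist'); o=manip.get_obs(); print(o['t'],o['position'],yawof(o['tcp_rot']),o['joint_pos'])
cv2.imwrite('pics/w1.png',c['image'][:,:,::-1]); print(c['T_tool_cam'],c['fovy'],c['cx'],c['cy'])
import pickle;pickle.dump((c,o),open('w1.pkl','wb'))
plan(o['position'],yawof(o['tcp_rot']),[.614,-.112,.185],1.6,3)
```

```text
1.8167 [ 0.61651741 -0.10206575  0.25603705] 1.6102707680541544 [ 0.36508724  0.44523163 -0.41984056  1.75520048  0.20739238  0.98234229
 -0.09414194]
[[ 6.76166731e-04 -9.70271453e-01 -2.42018286e-01  6.72472870e-02]
 [ 9.99999504e-01  8.33169930e-04 -5.46382692e-04 -2.13157409e-03]
 [ 7.31781887e-04 -2.42017797e-01  9.70271534e-01 -1.89305328e-01]
 [ 0.00000000e+00  0.00000000e+00  0.00000000e+00  1.00000000e+00]] 67.65106005587259 325.4858932228836 243.8860035055783
[np.float64(-3.0), np.float64(-1.0), np.float64(24.0)] 0.003
[np.float64(-3.0), np.float64(-1.0), np.float64(24.0)] 0.003
[np.float64(-3.0), np.float64(-1.0), np.float64(24.0)] 0.003
```

View pics/w1.png

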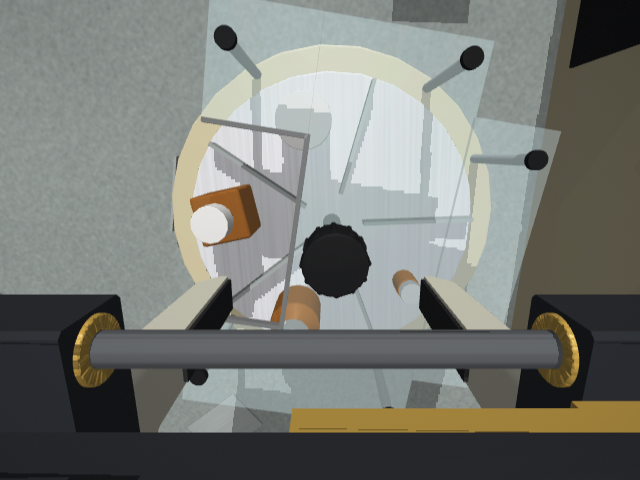

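The wrist view shows the knob at px (335,260) between the open fingers, and the bottle's cap at about (298,312). Next I compute the knob centre from this.

```bash
cat >> h.py <<'E'
def wpix(c,o,u,v,z):
    from scipy.spatial.transform import Rotation as Ro
    f=240/np.tan(np.radians(c['fovy'])/2); T=c['T_tool_cam']; R=Ro.from_quat(o['tcp_rot']).as_matrix()
    r=R@T[:3,:3]@np.array([(u-c['cx'])/f,(v-c['cy'])/f,1]); p=R@T[:3,3]+o['position']
    return p+r*(z-p[2])/r[2]
E
python3 - <<'E'
from h import *
import pickle
c,o=pickle.load(open('w1.pkl','rb')); k=wpix(c,o,335,259,.208); print(k)
print(wpix(c,o,308,134,.145),wpix(c,o,281,328,.145))
o=manip.get_obs();print(o['position'],o['qd'].round(3))
plan(o['position'],yawof(o['tcp_rot']),[.614,-.112,.185],1.6,3)
E
```

```text
[ 0.62107518 -0.10438342  0.208     ]
[ 0.59716678 -0.01902934  0.145     ] [ 0.57729951 -0.19024455  0.145     ]
[ 0.61651741 -0.10206575  0.25603705] [ 0.03  -0.022  0.005  0.049 -0.034 -0.034 -0.005]
[np.float64(-3.0), np.float64(-1.0), np.float64(24.0)] 0.003
[np.float64(-3.0), np.float64(-1.0), np.float64(24.0)] 0.003
[np.float64(-3.0), np.float64(-1.0), np.float64(24.0)] 0.003
```

>>> arm_command([
  [-1, [-5, -1, 12], [0, 0, 0]],
  [-1, [-5, 0, 20], [0, 0, 0]],
  [-1, [0, 0, 20], [0, 0, 0]],
  [-1, [0, 0, 19], [0, 0, 0]],
  [-1, [0, 0, 0], [0, 0, 0]],
])

```text
t: 2.23
position: [0.6085, -0.1227, 0.18]
tcp_rot: [0.699, 0.715, -0.002, -0.003]
force: [0.0, -0.0, -0.1]
grip_width: 0.0932
grasp_force: 0.0
```

>>> arm_command([
  [0.2, [0, 0, 0], [0, 0, 0]],
  [0.2, [0, 0, 0], [0, 0, 0]],
  [0.2, [0, 0, 0], [0, 0, 0]],
  [0.2, [0, 0, 0], [0, 0, 0]],
  [0.2, [0, 0, 0], [0, 0, 0]],
])

```text
t: 2.65
position: [0.612, -0.1214, 0.1852]
tcp_rot: [0.698, 0.716, 0.0, 0.001]
force: [-0.4, -0.5, -0.1]
grip_width: 0.0642
grasp_force: 0.0
```

>>> arm_command([
  [0.2, [9, 3, 0], [0, 0, 0]],
  [0.4, [0, 0, 0], [0, 0, 0]],
  [0.4, [0, 0, 0], [0, 0, 0]],
  [0.4, [0, 0, 0], [0, 0, 0]],
  [0.4, [0, 0, 0], [0, 0, 0]],
])

```text
t: 3.07
position: [0.6151, -0.112, 0.1851]
tcp_rot: [0.698, 0.716, 0.0, 0.001]
force: [0.7, -0.0, 8.2]
grip_width: 0.0314
grasp_force: 4.1
```

Run:
```python
from h import *
o=manip.get_obs();print(o['t'],o['position'],o['grip_width'],o['grasp_force'],o['force'])
c=manip.camera('wrist'); s=manip.camera('scene')
o=manip.get_obs();print(o['grip_width'],o['grasp_force'],o['force'])
S=cv2.resize(s['image'][10:210,230:430,::-1],(400,400))
W=cv2.resize(c['image'][80:480,120:520,::-1],(400,400))
cv2.imwrite('pics/m2.png',np.hstack([S,W]))
```

```text
3.0667 [ 0.61506176 -0.11196659  0.18505299] 0.0314079210894001 4.140498284250498 [ 0.6704954  -0.04702508  8.24467509]
0.028610589228031454 3.9007817208766937 [ 0.01255663 -0.23633851  8.26597733]
```

View pics/m2.png

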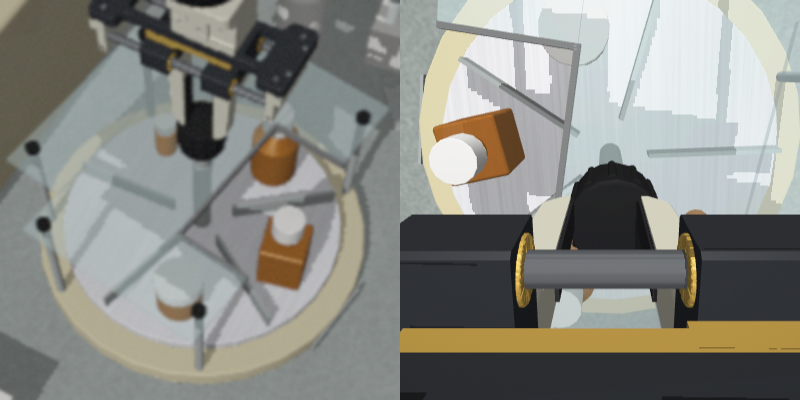

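Run:
```python
from h import *
import pickle
def cloud(c,R,p):
    f=240/np.tan(np.radians(c['fovy'])/2); v,u=np.mgrid[:480,:640]; z=c['range_z']
    P=np.stack([(u-c['cx'])/f*z,(v-c['cy'])/f*z,z],-1).reshape(-1,3)
    return P@R.T+p, z.ravel()>0
for n in('top','scene'):
    c=pickle.load(open(n+'.pkl','rb')); R=np.array(c['R']); P,ok=cloud(c,R.T,-R.T@np.array(c['t']))
    m=ok&(abs(P[:,0]-.615)<.05)&(abs(P[:,1]+.112)<.05)&(P[:,2]>.165)&(c['image'].reshape(-1,3).max(1)<80)
    q=P[m]; t=q[q[:,2]>np.percentile(q[:,2],90)-.008]
    print(n,len(q),np.percentile(q[:,2],[1,50,99]),(t.min(0)+t.max(0))/2,np.ptp(t,axis=0))
from scipy.spatial.transform import Rotation as Ro
c,o=pickle.load(open('w1.pkl','rb'))
T=c['T_tool_cam']; r=Ro.from_quat(o['tcp_rot']).as_matrix()
P,ok=cloud(c,r@T[:3,:3],r@T[:3,3]+np.array([.6127,-.1098,.2552]))
m=ok&(abs(P[:,0]-.615)<.05)&(abs(P[:,1]+.112)<.05)&(P[:,2]>.165)&(P[:,2]<.225)
q=P[m]; t=q[q[:,2]>np.percentile(q[:,2],90)-.008]
print('w',len(q),np.percentile(q[:,2],[1,50,99]),(t.min(0)+t.max(0))/2,np.ptp(t,axis=0))
```

```text
top 714 [0.17755347 0.20741602 0.21212502] [ 0.61793522 -0.11662095  0.20738699] [0.04906627 0.04743707 0.0104095 ]
scene 601 [0.17691494 0.20733974 0.21089288] [ 0.61792735 -0.11497852  0.2066219 ] [0.0466555  0.04742995 0.00941243]
w 4037 [0.17832561 0.20756615 0.2092275 ] [ 0.61723421 -0.1165463   0.20536405] [0.04985207 0.05031383 0.00964543]
```

>>> arm_command([
  [-0.4, [0, 0, 0], [0, 0, 0]],
  [-0.4, [-4, 2, 0], [0, 0, 0]],
  [1, [0, 0, 0], [0, 0, 0]],
  [1, [0, 0, 0], [0, 0, 0]],
  [1, [0, 0, 0], [0, 0, 0]],
])

```text
t: 3.58
position: [0.6166, -0.116, 0.1851]
tcp_rot: [0.698, 0.716, 0.0, 0.0]
force: [-1.4, -0.2, 8.2]
grip_width: 0.0264
grasp_force: 4.0
```

>>> arm_command([
  [1, [0, 0, 0], [0, 0, 0]],
  [1, [0, 0, 0], [0, 0, 0]],
  [1, [0, 0, 0], [0, 0, 0]],
  [1, [0, 0, 0], [0, 0, 0]],
  [1, [0, 0, 0], [0, 0, 0]],
])

```text
t: 4.0
position: [0.6168, -0.1164, 0.1851]
tcp_rot: [0.698, 0.716, 0.0, 0.0]
force: [-0.1, 0.0, 7.9]
grip_width: 0.0005
grasp_force: 3.8
```

Run:
```python
from h import *
o=manip.get_obs();print(o['t'],o['position'],o['grip_width'],o['grasp_force'],o['force'])
c=manip.camera('wrist'); s=manip.camera('scene')
S=cv2.resize(s['image'][20:120,280:380,::-1],(400,400),interpolation=cv2.INTER_CUBIC)
W=cv2.resize(c['image'][80:480,120:520,::-1],(400,400))
cv2.imwrite('pics/m3.png',np.hstack([S,W]))
```

```text
4.0 [ 0.61675868 -0.11636321  0.18507208] 0.00048741363045433773 3.8152549088569288 [-0.13019807  0.03760856  7.86769875]
```

View pics/m3.png

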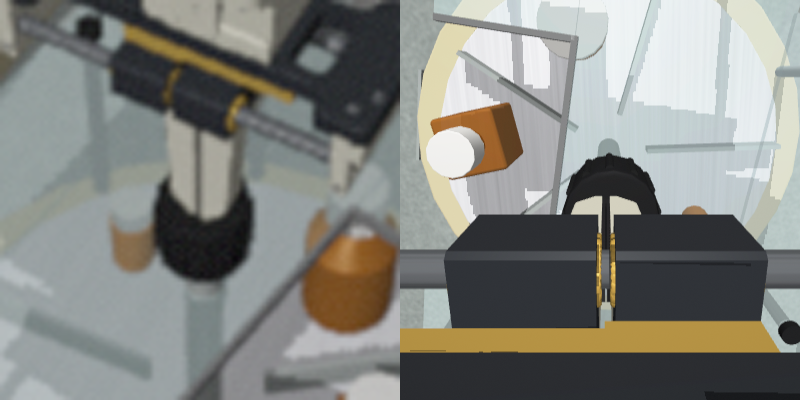

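The fingers have shut on top of the knob instead of around it (knob at crop (205,235), fingertips ending at its top). I'll lift and check the fingertips' height against the TCP reading.

>>> arm_command([
  [-1, [0, 0, -25], [0, 0, 0]],
  [-1, [0, 0, -25], [0, 0, 0]],
  [-1, [0, 0, 0], [0, 0, 0]],
  [-1, [0, 0, 0], [0, 0, 0]],
  [-1, [0, 0, 0], [0, 0, 0]],
])

```text
t: 4.52
position: [0.6157, -0.1164, 0.2336]
tcp_rot: [0.698, 0.716, -0.001, -0.0]
force: [0.1, -0.2, -0.7]
grip_width: 0.0294
grasp_force: 0.0
```

Run:
```python
from h import *
import pickle
o=manip.get_obs();print(o['t'],o['position'],o['grip_width'],o['force'])
s=manip.camera('scene'); w=manip.camera('wrist'); pickle.dump((s,w,manip.get_obs()),open('l.pkl','wb'))
f=240/np.tan(np.radians(s['fovy'])/2); v,u=np.mgrid[:480,:640]; z=s['range_z']
P=np.stack([(u-s['cx'])/f*z,(v-s['cy'])/f*z,z],-1); R=np.array(s['R']); P=(P-np.array(s['t']))@R
I=s['image'].astype(int)
m=(abs(P[...,0]-.617)<.08)&(abs(P[...,1]+.116)<.03)&(P[...,2]>.15)
for lo in np.arange(.16,.33,.01):
    k=m&(P[...,2]>=lo)&(P[...,2]<lo+.01)
    if k.any(): print(round(lo,3),k.sum(),P[k][:,0].min().round(3),P[k][:,0].max().round(3),np.median(I[k],0))
S=cv2.resize(s['image'][0:120,260:420,::-1],(800,600),interpolation=cv2.INTER_CUBIC)
cv2.imwrite('pics/m4.png',S)
```

```text
4.5167 [ 0.61569056 -0.1164289   0.23358068] 0.02941865554384153 [ 0.12140122 -0.23008514 -0.70814676]
0.17 41 0.596 0.64 [71. 74. 73.]
0.18 84 0.595 0.641 [25.5 25.  26. ]
0.19 92 0.594 0.64 [26. 25. 27.]
0.2 392 0.595 0.645 [30. 30. 31.]
0.21 45 0.597 0.637 [30. 30. 31.]
0.25 13 0.595 0.636 [113. 116. 109.]
0.26 65 0.587 0.644 [158. 159. 149.]
0.27 92 0.586 0.644 [159.  158.5 147.5]
0.28 96 0.585 0.645 [160.5 160.5 150. ]
0.29 103 0.584 0.645 [163. 162. 152.]
0.3 103 0.584 0.647 [161. 160. 151.]
0.31 93 0.583 0.646 [158. 156. 146.]
0.32 33 0.631 0.644 [132. 130. 120.]
```

View pics/m4.png

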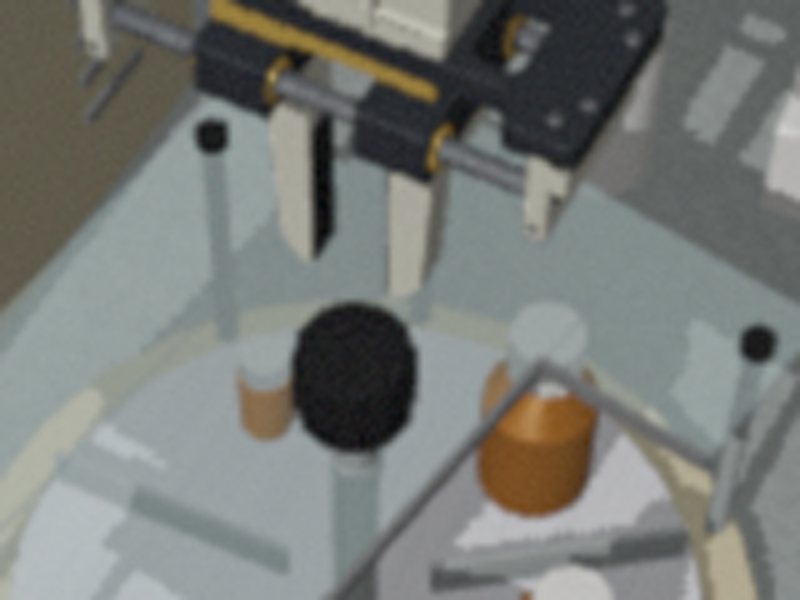

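Fingertips (crop (310,255), (405,290)) are at z≈0.258 while the TCP reads 0.234: the real tips are about 32 mm higher than the stated geometry gives (tip ≈ TCP + 24 mm). I'll check for a sideways offset too and then grip lower.

Run:
```python
from h import *
import pickle
s,w,o=pickle.load(open('l.pkl','rb'))
f=240/np.tan(np.radians(s['fovy'])/2); v,u=np.mgrid[:480,:640]; z=s['range_z']
P=np.stack([(u-s['cx'])/f*z,(v-s['cy'])/f*z,z],-1); R=np.array(s['R']); P=(P-np.array(s['t']))@R
m=(abs(P[...,0]-.617)<.05)&(abs(P[...,1]+.116)<.05)&(P[...,2]>.262)&(P[...,2]<.31)
print(np.percentile(P[m],[2,25,50,75,98],axis=0).round(4))
for a in (P[m][P[m][:,0]<.615],P[m][P[m][:,0]>.615]): print(np.percentile(a,[2,98],axis=0).round(4))
zt=w['range_z']; f=240/np.tan(np.radians(w['fovy'])/2)
Q=np.stack([(u-w['cx'])/f*zt,(v-w['cy'])/f*zt,zt,np.ones_like(zt)],-1)@w['T_tool_cam'].T
m=(zt>0)&(Q[...,2]<.03)&(Q[...,2]>-.06)&(abs(Q[...,1])<.07)&(Q[...,0]<.06)
for lo in np.arange(-.06,.03,.01):
    k=m&(Q[...,2]>=lo)&(Q[...,2]<lo+.01)
    if k.sum()>20: print(round(lo,3),k.sum(),np.percentile(Q[k],[2,50,98],axis=0)[:,:2].round(3).tolist())
print(o['position'],o['grip_width'])
```

```text
[[ 0.5847 -0.123   0.2639]
 [ 0.5907 -0.112   0.2759]
 [ 0.6299 -0.1081  0.2881]
 [ 0.6333 -0.1069  0.2992]
 [ 0.6446 -0.1052  0.3089]]
[[ 0.5845 -0.124   0.2638]
 [ 0.6015 -0.1063  0.309 ]]
[[ 0.6297 -0.1217  0.2639]
 [ 0.6453 -0.1048  0.3084]]
-0.06 873 [[-0.001, -0.032], [0.01, -0.019], [0.01, 0.028]]
-0.05 765 [[-0.005, -0.033], [0.01, 0.014], [0.01, 0.028]]
-0.04 632 [[-0.006, -0.032], [0.01, 0.014], [0.01, 0.027]]
-0.03 266 [[-0.006, -0.028], [0.01, -0.019], [0.01, 0.024]]
0.02 4280 [[-0.021, -0.02], [0.001, 0.001], [0.022, 0.023]]
[ 0.6155858  -0.11630726  0.23305399] 0.03705678960460212
```

>>> arm_command([
  [-1, [0, 0, 0], [0, 0, 0]],
  [-1, [0, 0, 0], [0, 0, 0]],
  [-1, [0, 0, 5], [0, 0, 0]],
  [-1, [0, 0, 10], [0, 0, 0]],
  [-1, [0, 0, 10], [0, 0, 0]],
])

```text
t: 5.03
position: [0.6164, -0.1162, 0.2083]
tcp_rot: [0.698, 0.716, -0.0, 0.0]
force: [0.3, -0.8, -0.3]
grip_width: 0.0706
grasp_force: 0.0
```

>>> arm_command([
  [-1, [0, 0, 13], [0, 0, 0]],
  [-1, [0, 0, 13], [0, 0, 0]],
  [-1, [0, 0, 13], [0, 0, 0]],
  [-1, [0, 0, 12], [0, 0, 0]],
  [0.5, [0, 0, 0], [0, 0, 0]],
])

```text
t: 5.45
position: [0.6148, -0.1161, 0.1551]
tcp_rot: [0.698, 0.716, -0.001, -0.002]
force: [-0.1, 0.9, -0.6]
grip_width: 0.0892
grasp_force: 0.0
```

>>> arm_command([
  [0.5, [0, 0, 0], [0, 0, 0]],
  [0.5, [0, 0, 0], [0, 0, 0]],
  [0.5, [0, 0, 0], [0, 0, 0]],
  [0.5, [0, 0, 0], [0, 0, 0]],
  [0.5, [0, 0, 0], [0, 0, 0]],
])

```text
t: 5.87
position: [0.6168, -0.1163, 0.1589]
tcp_rot: [0.698, 0.716, 0.0, 0.0]
force: [0.2, -0.4, 0.1]
grip_width: 0.0578
grasp_force: 0.0
```

>>> arm_command([
  [1, [0, 0, 0], [0, 0, 0]],
  [1, [0, 0, 0], [0, 0, 0]],
  [1, [0, 0, 0], [0, 0, 0]],
  [1, [0, 0, 0], [0, 0, 0]],
  [1, [0, 0, 0], [0, 0, 0.03]],
])

```text
t: 6.28
position: [0.6197, -0.1161, 0.159]
tcp_rot: [0.709, 0.706, 0.002, 0.002]
force: [11.2, -0.5, -4.7]
grip_width: 0.0475
grasp_force: 30.0
```

Gripped (47.5 mm, 30 N). Now turn clockwise; 1.30 rad remain.

>>> arm_command([
  [1, [0, 0, 0], [0, 0, 0.1]],
  [1, [0, 0, 0], [0, 0, 0.1]],
  [1, [0, 0, 0], [0, 0, 0.1]],
  [1, [0, 0, 0], [0, 0, 0.1]],
  [1, [0, 0, 0], [0, 0, 0.1]],
])

```text
t: 6.7
position: [0.6206, -0.1163, 0.159]
tcp_rot: [0.862, 0.506, 0.003, 0.002]
force: [12.9, -1.0, -8.8]
grip_width: 0.0474
grasp_force: 30.0
```

>>> arm_command([
  [1, [0, 0, 0], [0, 0, 0.1]],
  [1, [0, 0, 0], [0, 0, 0.1]],
  [1, [0, 0, 0], [0, 0, 0.1]],
  [1, [0, 0, 0], [0, 0, 0.1]],
  [1, [0, 0, 0], [0, 0, 0.1]],
])

```text
t: 7.12
position: [0.6212, -0.1169, 0.159]
tcp_rot: [0.961, 0.277, 0.004, 0.002]
force: [14.1, -2.7, -9.8]
grip_width: 0.0473
grasp_force: 30.0
```

>>> arm_command([
  [1, [0, 0, 0], [0, 0, 0.1]],
  [1, [0, 0, 0], [0, 0, 0.1]],
  [1, [0, 0, 0], [0, 0, 0.08]],
  [1, [0, 0, 0], [0, 0, 0]],
  [1, [0, 0, 0], [0, 0, 0]],
])

```text
t: 7.53
position: [0.6211, -0.1175, 0.159]
tcp_rot: [0.99, 0.142, 0.004, 0.002]
force: [14.1, -4.7, -9.3]
grip_width: 0.0478
grasp_force: 30.0
```

Run:
```python
from h import *
import pickle
o=manip.get_obs();print(o['t'],o['position'],yawof(o['tcp_rot']),o['grip_width'],o['force'],o['joint_pos'])
w=manip.camera('wrist'); t=manip.camera('top'); s=manip.camera('scene'); pickle.dump((s,w,t,o),open('k.pkl','wb'))
S=cv2.resize(s['image'][10:210,230:430,::-1],(400,400),interpolation=cv2.INTER_CUBIC)
A=cv2.resize(t['image'][55:265,355:565,::-1],(400,400),interpolation=cv2.INTER_CUBIC)
cv2.imwrite('pics/m5.png',np.hstack([A,S]))
```

```text
7.5333 [ 0.62110528 -0.1174807   0.15899854] 0.2850254251537163 0.04776984558038364 [14.06141311 -4.7164895  -9.31186673] [ 0.10026822  0.52357075 -0.00559322  1.86334799  0.0059579   0.74587305
 -1.19470968]
```

View pics/m5.png

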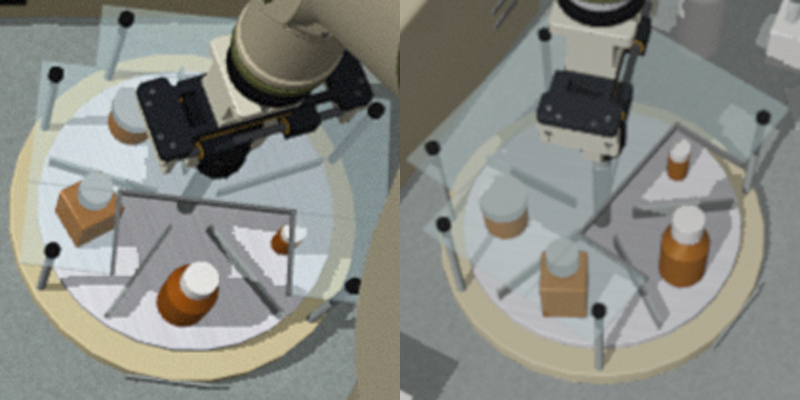

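The tall round bottle now stands in the opening, with its cap at top-crop (203,273) and scene-crop (689,214).

Run:
```python
from h import *
import pickle
s,w,t,o=pickle.load(open('k.pkl','rb'))
K=np.array([.6175,-.116])
v,u=np.mgrid[:480,:640]
for c in(t,s):
    f=240/np.tan(np.radians(c['fovy'])/2); z=c['range_z']
    P=np.stack([(u-c['cx'])/f*z,(v-c['cy'])/f*z,z],-1); R=np.array(c['R']); P=(P-np.array(c['t']))@R
    m=(abs(P[...,0]-.508)<.06)&(abs(P[...,1]+.11)<.06)&(P[...,2]>.126)&(P[...,2]<.143)&(c['image'].min(2)>150)
    q=P[m]; b=(np.percentile(q,1,axis=0)+np.percentile(q,99,axis=0))/2; d=b[:2]-K
    print(len(q),b,np.ptp(q,axis=0),np.hypot(*d),np.degrees(np.arctan2(d[1],d[0])), q[:,2].mean())
    # roof notch edge corners
a=t
for p in [(418,156),(508.5,166)]: print(pix(a,*p,.145))
# plate centre from depth
f=240/np.tan(np.radians(t['fovy'])/2); z=t['range_z']
P=np.stack([(u-t['cx'])/f*z,(v-t['cy'])/f*z,z],-1); R=np.array(t['R']); P=(P-np.array(t['t']))@R
I=t['image'].astype(int)
m=(abs(P[...,0]-.522)<.07)&(abs(P[...,1]-.317)<.07)&(abs(P[...,2]-.056)<.012)&(I[...,0]-I[...,2]<12)&(I[...,0]>100)
q=P[m];print('plate',len(q),(np.percentile(q,1,axis=0)+np.percentile(q,99,axis=0))/2,np.ptp(q,axis=0))
```

```text
253 [ 0.50918937 -0.10645091  0.13267129] [0.03208851 0.03254438 0.01340477] 0.10873076239711918 174.96160786808503 0.134084601829977
208 [ 0.5096748  -0.10536736  0.13251223] [0.0326197  0.03447885 0.01286976] 0.10834817867561877 174.36827032779175 0.13375359702634768
[ 0.59380619 -0.02972133  0.145     ]
[ 0.57354384 -0.1971824   0.145     ]
plate 1502 [0.5234524  0.3186132  0.05663777] [0.08888897 0.08695208 0.01854498]
```

>>> arm_command([
  [-0.3, [0, 0, 0], [0, 0, 0]],
  [-0.3, [0, 0, 0], [0, 0, 0]],
  [-0.3, [0, 0, 0], [0, 0, 0]],
  [-0.3, [0, 0, -20], [0, 0, 0]],
  [-0.3, [0, 0, -35], [0, 0, 0]],
])

```text
t: 8.1
position: [0.6138, -0.1156, 0.2105]
tcp_rot: [0.99, 0.143, -0.004, -0.001]
force: [0.1, -0.1, -0.4]
grip_width: 0.0603
grasp_force: 0.0
```

Run:
```python
from h import *
o=manip.get_obs();print(o['t'],o['position'],yawof(o['tcp_rot']),o['grip_width'])
plan([.6167,-.1163,.214],yawof(o['tcp_rot']),[.5094,-.106,.214],-.1,5)
```

```text
8.1 [ 0.61382616 -0.1155944   0.21050757] 0.286200601055726 0.060300544912530826
[np.float64(-20.0), np.float64(-8.0), np.float64(-0.0)] 0.077
[np.float64(-21.0), np.float64(-6.0), np.float64(-0.0)] 0.077
[np.float64(-21.0), np.float64(-5.0), np.float64(-0.0)] 0.077
[np.float64(-21.0), np.float64(-3.0), np.float64(-0.0)] 0.077
[np.float64(-22.0), np.float64(-2.0), np.float64(-0.0)] 0.077
```

>>> arm_command([
  [-0.3, [-20, -8, 0], [0, 0, 0.077]],
  [-0.3, [-21, -6, 0], [0, 0, 0.077]],
  [-0.3, [-21, -5, 0], [0, 0, 0.077]],
  [-0.3, [-21, -3, 0], [0, 0, 0.077]],
  [-0.3, [-22, -2, 0], [0, 0, 0.077]],
])

```text
t: 8.52
position: [0.5073, -0.1059, 0.2135]
tcp_rot: [0.999, -0.051, -0.0, -0.0]
force: [-0.2, -0.3, 0.5]
grip_width: 0.0607
grasp_force: 0.0
```

>>> arm_command([
  [-0.3, [0, 0, 10], [0, 0, 0]],
  [-0.3, [0, 0, 15], [0, 0, 0]],
  [-0.3, [0, 0, 10], [0, 0, 0]],
  [-0.3, [0, 0, 0], [0, 0, 0]],
  [-0.3, [0, 0, 0], [0, 0, 0]],
])

```text
t: 8.93
position: [0.5086, -0.106, 0.1777]
tcp_rot: [0.999, -0.049, -0.001, -0.0]
force: [0.8, 0.1, -0.7]
grip_width: 0.0606
grasp_force: 0.0
```

Run:
```python
from h import *
from scipy.spatial.transform import Rotation as Ro
o=manip.get_obs();print(o['t'],o['position'],yawof(o['tcp_rot']),o['grip_width'])
w=manip.camera('wrist'); cv2.imwrite('pics/m6.png',w['image'][:,:,::-1])
v,u=np.mgrid[:480,:640]; z=w['range_z']; f=240/np.tan(np.radians(w['fovy'])/2)
Q=np.stack([(u-w['cx'])/f*z,(v-w['cy'])/f*z,z,np.ones_like(z)],-1)@w['T_tool_cam'].T
P=Q[...,:3]@Ro.from_quat(o['tcp_rot']).as_matrix().T+o['position']
m=(z>0)&(abs(P[...,0]-.509)<.035)&(abs(P[...,1]+.106)<.035)&(abs(P[...,2]-.134)<.006)&(w['image'].min(2)>130)
for A in(P,Q): q=A[m]; print(len(q),(np.percentile(q,1,axis=0)+np.percentile(q,99,axis=0))/2,np.ptp(q,axis=0))
```

```text
8.9333 [ 0.50864754 -0.10601546  0.17773299] -0.09855415054529894 0.0606211806118816
1857 [ 0.50831953 -0.10642803  0.13335497] [0.03309759 0.03347968 0.00798994]
1857 [-2.26605393e-04  1.94052825e-04  4.43660819e-02  1.00000000e+00] [0.03299883 0.03332143 0.00797867 0.        ]
```

View pics/m6.png

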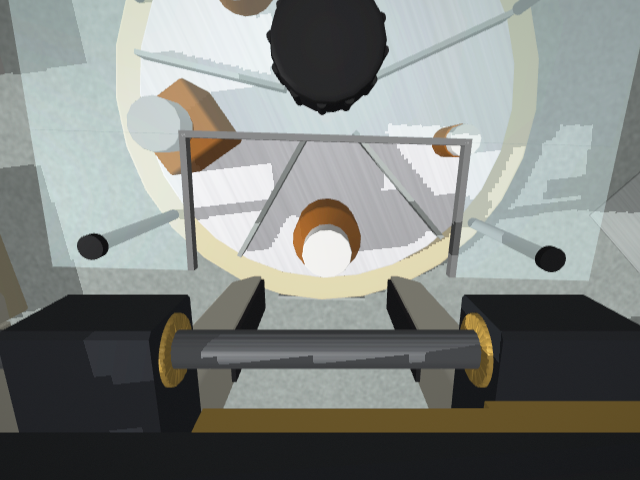

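The wrist view shows the cap at (326,250), centred on the tool axis within 1 mm, and the notch square to the gripper. Now descend 95 mm and close on the cap.

>>> arm_command([
  [-0.3, [0, 0, 25], [0, 0, 0]],
  [-0.3, [0, 0, 28], [0, 0, 0]],
  [-0.3, [0, 0, 25], [0, 0, 0]],
  [-0.3, [0, 0, 17], [0, 0, 0]],
  [-0.3, [0, 0, 0], [0, 0, 0]],
])

```text
t: 9.4
position: [0.5076, -0.1059, 0.0809]
tcp_rot: [0.999, -0.049, -0.002, -0.0]
force: [-0.1, 0.3, -0.2]
grip_width: 0.0605
grasp_force: 0.0
```

>>> arm_command([
  [1, [0, 0, 0], [0, 0, 0]],
  [1, [0, 0, 0], [0, 0, 0]],
  [1, [0, 0, 0], [0, 0, 0]],
  [1, [0, 0, 0], [0, 0, 0]],
  [1, [0, 0, 0], [0, 0, 0]],
])

```text
t: 9.82
position: [0.5093, -0.1062, 0.0843]
tcp_rot: [0.999, -0.05, 0.001, 0.0]
force: [0.3, 0.2, 4.1]
grip_width: 0.0334
grasp_force: 30.0
```

>>> arm_command([
  [1, [0, 0, 0], [0, 0, 0]],
  [1, [0, 0, 0], [0, 0, 0]],
  [1, [0, 0, -3], [0, 0, 0]],
  [1, [0, 0, -5], [0, 0, 0]],
  [1, [0, 0, 0], [0, 0, 0]],
])

```text
t: 10.23
position: [0.5088, -0.1061, 0.0921]
tcp_rot: [0.999, -0.05, 0.0, 0.0]
force: [0.2, -0.2, -1.3]
grip_width: 0.0336
grasp_force: 30.0
```

>>> arm_command([
  [1, [0, 0, -15], [0, 0, 0]],
  [1, [0, 0, -27], [0, 0, 0]],
  [1, [0, 0, -32], [0, 0, 0]],
  [1, [0, 0, -32], [0, 0, 0]],
  [1, [0, 0, -24], [0, 0, 0]],
])

```text
t: 10.65
position: [0.5088, -0.1062, 0.2237]
tcp_rot: [0.999, -0.05, 0.001, 0.0]
force: [0.2, 0.3, -1.0]
grip_width: 0.0335
grasp_force: 30.0
```

Run:
```python
from h import *
o=manip.get_obs();print(o['t'],o['position'],yawof(o['tcp_rot']),o['grip_width'],o['grasp_force'],o['force'],o['joint_pos'])
plan([.509,-.106,.222],yawof(o['tcp_rot']),[.5235,.3175,.222],.5,18)
```

```text
10.65 [ 0.50876449 -0.10619699  0.22366126] -0.09931133571439277 0.033480262067267515 29.99964863061905 [ 0.23800556  0.26995327 -1.00870932] [ 0.02149522  0.31834554  0.09814569  2.03917782 -0.04338579  0.78475041
 -1.52469843]
[np.float64(-2.0), np.float64(-23.0), np.float64(-0.0)] -0.033
[np.float64(-1.0), np.float64(-24.0), np.float64(-0.0)] -0.033
[np.float64(0.0), np.float64(-24.0), np.float64(-0.0)] -0.033
[np.float64(1.0), np.float64(-24.0), np.float64(-0.0)] -0.033
[np.float64(2.0), np.float64(-23.0), np.float64(-0.0)] -0.033
[np.float64(2.0), np.float64(-23.0), np.float64(-0.0)] -0.033
[np.float64(3.0), np.float64(-23.0), np.float64(-0.0)] -0.033
[np.float64(4.0), np.float64(-23.0), np.float64(-0.0)] -0.033
[np.float64(5.0), np.float64(-23.0), np.float64(-0.0)] -0.033
[np.float64(5.0), np.float64(-23.0), np.float64(-0.0)] -0.033
[np.float64(6.0), np.float64(-23.0), np.float64(-0.0)] -0.033
[np.float64(7.0), np.float64(-22.0), np.float64(-0.0)] -0.033
[np.float64(8.0), np.float64(-22.0), np.float64(-0.0)] -0.033
[np.float64(8.0), np.float64(-22.0), np.float64(-0.0)] -0.033
[np.float64(9.0), np.float64(-22.0), np.float64(-0.0)] -0.033
[np.float64(10.0), np.float64(-21.0), np.float64(-0.0)] -0.033
[np.float64(11.0), np.float64(-21.0), np.float64(-0.0)] -0.033
[np.float64(11.0), np.float64(-21.0), np.float64(-0.0)] -0.033
```

>>> arm_command([
  [1, [-2, -23, 0], [0, 0, -0.033]],
  [1, [-1, -24, 0], [0, 0, -0.033]],
  [1, [0, -24, 0], [0, 0, -0.033]],
  [1, [1, -24, 0], [0, 0, -0.033]],
  [1, [2, -23, 0], [0, 0, -0.033]],
])

```text
t: 11.07
position: [0.5122, 0.0132, 0.2214]
tcp_rot: [0.999, 0.034, -0.0, -0.0]
force: [0.1, -0.1, -1.7]
grip_width: 0.0335
grasp_force: 30.0
```

>>> arm_command([
  [1, [2, -23, 0], [0, 0, -0.033]],
  [1, [3, -23, 0], [0, 0, -0.033]],
  [1, [4, -23, 0], [0, 0, -0.033]],
  [1, [5, -23, 0], [0, 0, -0.033]],
  [1, [5, -23, 0], [0, 0, -0.033]],
])

```text
t: 11.48
position: [0.516, 0.1297, 0.2213]
tcp_rot: [0.993, 0.116, -0.0, 0.0]
force: [0.5, 0.1, -0.7]
grip_width: 0.0332
grasp_force: 30.0
```

>>> arm_command([
  [1, [6, -23, 0], [0, 0, -0.033]],
  [1, [7, -22, 0], [0, 0, -0.033]],
  [1, [8, -22, 0], [0, 0, -0.033]],
  [1, [8, -22, 0], [0, 0, -0.033]],
  [1, [9, -22, 0], [0, 0, -0.033]],
])

```text
t: 11.9
position: [0.5198, 0.2469, 0.2212]
tcp_rot: [0.98, 0.197, -0.0, 0.0]
force: [0.6, 0.7, -1.4]
grip_width: 0.0332
grasp_force: 30.0
```

>>> arm_command([
  [1, [10, -21, 0], [0, 0, -0.033]],
  [1, [11, -21, 0], [0, 0, -0.033]],
  [1, [11, -21, 0], [0, 0, -0.033]],
  [1, [0, 0, 10], [0, 0, 0]],
  [1, [0, 0, 10], [0, 0, 0]],
])

```text
t: 12.32
position: [0.5226, 0.3181, 0.2009]
tcp_rot: [0.969, 0.246, 0.0, -0.0]
force: [-0.1, -0.2, -1.9]
grip_width: 0.0335
grasp_force: 30.0
```

>>> arm_command([
  [1, [0, 0, 10], [0, 0, 0]],
  [1, [0, 0, 10], [0, 0, 0]],
  [1, [0, 0, 0], [0, 0, 0]],
  [1, [0, 0, 0], [0, 0, 0]],
  [1, [0, 0, 0], [0, 0, 0]],
])

```text
t: 12.73
position: [0.5234, 0.3161, 0.1815]
tcp_rot: [0.97, 0.244, 0.0, 0.0]
force: [0.7, 0.1, -1.7]
grip_width: 0.0333
grasp_force: 30.0
```

Run:
```python
from h import *
o=manip.get_obs();print(o['t'],o['position'],yawof(o['tcp_rot']),o['grip_width'],o['grasp_force'],o['force'])
c=manip.camera('scene'); cv2.imwrite('pics/m7.png',cv2.resize(c['image'][190:390,180:380,::-1],(600,600),interpolation=cv2.INTER_CUBIC))
plan(o['position'],yawof(o['tcp_rot']),[.5235,.3175,.103],yawof(o['tcp_rot']),5)
```

```text
12.7333 [0.52335885 0.31612727 0.18147829] 0.4938422613490261 0.03326281639539081 29.999750554561615 [ 0.72659787  0.14791008 -1.74016363]
[np.float64(0.0), np.float64(-0.0), np.float64(16.0)] -0.0
[np.float64(0.0), np.float64(-0.0), np.float64(16.0)] -0.0
[np.float64(0.0), np.float64(-0.0), np.float64(16.0)] -0.0
[np.float64(0.0), np.float64(-0.0), np.float64(16.0)] -0.0
[np.float64(0.0), np.float64(-0.0), np.float64(16.0)] -0.0
```

View pics/m7.png

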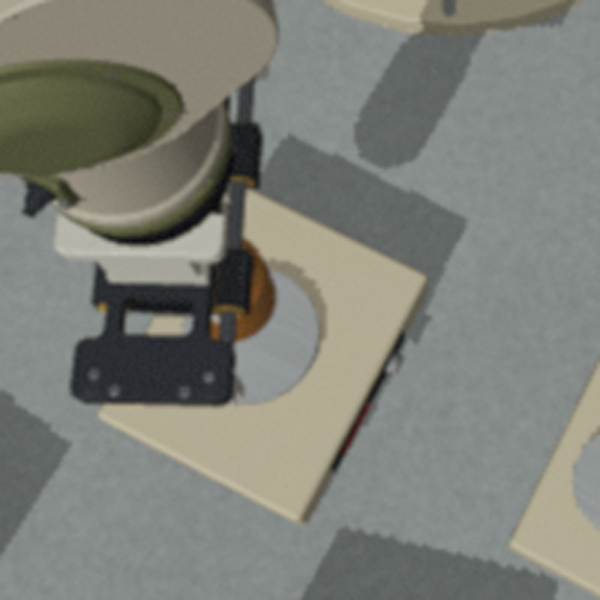

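The bottle hangs upright over the plate (crop ≈(250,300), plate centre ≈(265,330); the height difference explains the offset). Lower it now.

>>> arm_command([
  [1, [0, 0, 18], [0, 0, 0]],
  [1, [0, 0, 20], [0, 0, 0]],
  [1, [0, 0, 18], [0, 0, 0]],
  [1, [0, 0, 12], [0, 0, 0]],
  [1, [0, 0, 6], [0, 0, 0]],
])

```text
t: 13.2
position: [0.5227, 0.3163, 0.1062]
tcp_rot: [0.97, 0.245, -0.001, 0.0]
force: [-0.6, -1.1, -1.1]
grip_width: 0.0332
grasp_force: 30.0
```

>>> arm_command([
  [1, [0, 0, 2], [0, 0, 0]],
  [1, [0, 0, 2], [0, 0, 0]],
  [1, [0, 0, 1], [0, 0, 0]],
  [1, [0, 0, 0], [0, 0, 0]],
  [1, [0, 0, 0], [0, 0, 0]],
])

```text
t: 13.62
position: [0.5234, 0.3169, 0.103]
tcp_rot: [0.97, 0.245, 0.0, -0.0]
force: [-0.6, -0.4, -1.6]
grip_width: 0.0335
grasp_force: 30.0
```

>>> arm_command([
  [1, [0, 0, 1], [0, 0, 0]],
  [1, [0, 0, 1], [0, 0, 0]],
  [1, [0, 0, 1], [0, 0, 0]],
  [1, [0, 0, 0], [0, 0, 0]],
  [1, [0, 0, 0], [0, 0, 0]],
])

```text
t: 14.03
position: [0.5235, 0.3168, 0.1004]
tcp_rot: [0.97, 0.245, 0.001, -0.0]
force: [-1.4, -1.7, 7.4]
grip_width: 0.0332
grasp_force: 30.0
```

Contact (7 N up). Release and lift.

>>> arm_command([
  [-0.5, [0, 0, 0], [0, 0, 0]],
  [-0.5, [0, 0, 0], [0, 0, 0]],
  [-0.5, [0, 0, 0], [0, 0, 0]],
  [-0.5, [0, 0, 0], [0, 0, 0]],
  [-0.5, [0, 0, 0], [0, 0, 0]],
])

```text
t: 14.45
position: [0.523, 0.3167, 0.0992]
tcp_rot: [0.97, 0.245, -0.0, -0.0]
force: [-0.5, 0.2, -0.2]
grip_width: 0.0621
grasp_force: 0.0
```

>>> arm_command([
  [-0.5, [0, 0, -10], [0, 0, 0]],
  [-0.5, [0, 0, -25], [0, 0, 0]],
  [-0.5, [0, 0, -35], [0, 0, 0]],
  [-0.5, [0, 0, -35], [0, 0, 0]],
  [-0.5, [0, 0, -15], [0, 0, 0]],
])

```text
t: 14.87
position: [0.5244, 0.3176, 0.2244]
tcp_rot: [0.97, 0.245, 0.002, -0.001]
force: [0.5, -0.6, 0.6]
grip_width: 0.0697
grasp_force: 0.0
```

Run:
```python
from h import *
from scipy.spatial.transform import Rotation as Ro
o=manip.get_obs();print(o['t'],o['position'],o['grip_width'],o['force'])
w=manip.camera('wrist')
v,u=np.mgrid[:480,:640]; z=w['range_z']; f=240/np.tan(np.radians(w['fovy'])/2)
Q=np.stack([(u-w['cx'])/f*z,(v-w['cy'])/f*z,z,np.ones_like(z)],-1)@w['T_tool_cam'].T
P=Q[...,:3]@Ro.from_quat(o['tcp_rot']).as_matrix().T+o['position']
I=w['image'].astype(int)
n=(z>0)&(abs(P[...,0]-.523)<.06)&(abs(P[...,1]-.317)<.06)
cap=n&(abs(P[...,2]-.150)<.006); plate=n&(abs(P[...,2]-.056)<.004)&(I[...,0]-I[...,2]<12)
for m in(cap,plate): q=P[m]; print(len(q),(np.percentile(q,1,axis=0)+np.percentile(q,99,axis=0))/2,np.ptp(q,axis=0), q[:,2].std())
```

```text
14.8667 [0.52438017 0.31764193 0.22436346] 0.06965930742601247 [ 0.50520745 -0.64210094  0.55637181]
1501 [0.52245669 0.3175525  0.14864677] [0.03350544 0.03323125 0.00796299] 0.0009037440924650972
2699 [0.52178364 0.31994236 0.05577899] [0.08928792 0.08870016 0.00623428] 0.000764634282135647
```

```bash
python3 -c "
from cell import manip
print(manip.sign_off())"
```

```text
the job is handed in; nothing more can be done
None
```

The job is handed in: the tall round bottle stands upright and released on the large cream warmer's steel plate, about 3 mm from its centre by the last wrist-camera reading, with the arm clear at about 15 s of the 45 s limit; the judge's result was not shown.

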